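# Roll a shaft blank into the V-rest and up to its end stop

### The job

Roll the round steel shaft blank along the bench, pushing its side with the fingers, up the ramp of the green V-rest and into the V. Then push it endwise along the V until its end rests against the end stop, and leave it lying there. Do not pick the shaft up, and leave the bearing, the lining pad and the coil spring where they are.

Things in the scene. Friction and masses are not known exactly. Their poses are not given: they have to be found in the camera images.
- shaft: bright steel round bar, diameter 32 mm, length 130 mm, about 0.5 kg, smooth and slippery, blue band at its -x end. Origin on its axis at mid-length; own x along the bar, y and z turn as it rolls. Starts on the bench on the ramp (-y) side of the V-rest, 160 to 230 mm from the V, within 0.2 rad of parallel, its origin 15 to 45 mm to the -x side of the V-rest's. Rolls freely, also back down the ramp if let go
- v_rest: green V-rest 160 mm long (own x -80 to +80), fixed to the bench, with steel V faces. Origin on the bench surface under the bottom of the V, mid-length; x along the V, z up. Ramp on the -y side, 90 degree V, bottom of the V 2 mm above the bench; back face rises to 38 mm at y = +37, back flange to y = +72. A seated shaft has its axis at y = 0, z = 24.6 mm; against the stop its origin is at x = +15 mm
- ramp_foot (a point): mid-length of the foot of the V-rest's ramp, on the bench at y = -90 mm of the V-rest. From here the ramp rises straight to the lip; axes as the V-rest
- lip (a point): mid-length of the front lip between ramp and V, 15 mm above the bench; the lip is flat from y = -18 to -13 mm of the V-rest, this point is at y = -16; beyond it the front V face falls at 45 degrees
- stop (a point): point on the inner face of the end stop where the middle of the shaft's end comes to rest: x = +80, y = 0, z = 24.6 mm of the V-rest. The stop is a steel plate 46 mm high across the +x end of the V (y -19 to +37 mm); the -x end of the V is open
- bearing: bystander: dark grey round bearing, 48 mm diameter, 18 mm high, origin at the centre of its underside
- lining_pad: bystander: dark friction lining pad on a metal backing, 40 x 65 x 14 mm, origin at the centre of its underside
- coil_spring: bystander: dark coil spring standing upright, 39 mm diameter, 68 mm high, origin at the centre of its underside

How it is judged:
On the way:
1. the shaft has rolled over (its upper side at the start has turned to face downward) while still outside the V (angle between shaft's own z axis and vertical above 2 rad and y of shaft in the frame of v_rest below -0.02 m), for 0.04 s.
At the end, for the whole second after the job is handed in: the shaft lies at rest in the V on both faces (axis within 3 mm of the V's seat sideways and in height, within 0.05 rad of parallel), its end within 4 mm of the end stop (y of shaft in the frame of v_rest between -0.003 and 0.003 m and z of shaft in the frame of v_rest between 0.0216 and 0.0276 m and x of shaft in the frame of v_rest between 0.011 and 0.018 m and angle between the x axis of shaft and the x axis of v_rest, either way round below 0.05 rad and linear speed of shaft below 0.01 m/s and angular speed of shaft below 0.2 rad/s); the robot touches nothing.
It fails at once if the shaft is lifted: its axis more than 50 mm above the bench, or more than 30 mm while it is still short of the ramp (height (world z) of shaft above 0.05 m or (height (world z) of shaft above 0.03 m and y of shaft in the frame of v_rest below -0.1 m)).
It fails at once if the bearing is moved by more than 20 mm (distance of bearing from where it was at the start of the episode above 0.02 m).
It fails at once if the lining pad is moved by more than 20 mm (distance of lining_pad from where it was at the start of the episode above 0.02 m).
It fails at once if the coil spring is moved by more than 20 mm or tipped over (distance of coil_spring from where it was at the start of the episode above 0.02 m or angle between coil_spring's own z axis and vertical above 0.5 rad).
It also fails if it takes over 51 s, if anything falls off the work surface, if the arm or the gripper's body presses on something with over 40 N, if the wrist force passes 120 N, or if a joint passes its speed limit or range.

### The arm

A 6-joint arm with a two-finger parallel gripper is mounted at the origin on a cart in front of the work surface, level with it; the furniture and walls round the work are solid. World frame = base frame: x ahead of the robot, y to its left, z up, the work surface at z = 0. Lengths are in m, angles in rad, forces in N, time in s.
With the tool pointing down it reaches from about 0.35 to 0.975 m from the base axis. Payload 4.9 kg.
Tool frame: the origin (TCP) lies where the fingers leave the gripper's body, on its centre line; the fingertips stand 73 mm ahead of it and the grasp point (between the pads) lies 54 mm ahead of it; z points along the fingers, y is the direction in which the jaws open and shut (so a half turn about z gives the same grasp; the last joint's range is limited). The gripper opens to 85 mm and grips with 20 to 120 N. Pads are 22 mm wide; open, the fingers measure 114 mm over their backs; the gripper's body (76 mm by 85 mm) begins 54 mm behind the grasp point. The pads swing forward as they close: fully open they stand 13 mm farther back than shut.
Start: joints at [1.084, 0.053, 1.613, -0, 1.476, -0.119], TCP at [0.225, 0.583, 0.304] pointing down, gripper open.
Joint ranges: [-3.01, 3.01], [-1.01, 2.22], [0.06, 2.58], [-1.02, 4.17], [0.09, 2.62], [-3.14, 3.14]. Speed limits (rad/s): [2.57, 2.57, 3.14, 3.14, 3.14, 3.14].

### API

Orientations are given as a rotation vector (axis times angle).
In Python, from station import monitor, vision, workorder gives the robot as it stands.
- The arm moves only by the tool arm_command, never from a script. Its argument "rows" is text: rows parted by semicolons, each of 6 numbers parted by spaces: the shift along the world's x, y, z in mm, then the turn, a rotation vector about the world's x, y, z in degrees. In form: tx ty tz wx wy wz; .... A call has 1 to 12 rows; each row is the pose to reach, as a shift and turn from the pose measured when the call began; what a row does not reach only later rows make up. A row lasts 1/8 s, in which the tool goes at most 62.5 mm and 10.7 degrees, less where a joint would pass 70% of its speed; a pose out of reach is approached as far as the arm can. A call with a gripper value outside its range is refused whole. "jaw" is the opening, from 0 (shut) to 1 (fully open), set as the call begins (left out, the last holds). The fingers move at their own pace and stop on an object; "squeeze" is the grip in N (left out, the last holds). Time passes only in rows, so rows that repeat a pose let the fingers close. It gives the time, the measured TCP pose, the force and the opening at its end, in the units of the state.
- monitor.get_obs(): the state, without advancing time (a new reading comes with each control period).
- vision.get_image(name): name is "scene" or "top"; returns a dict with "frame" (384x512x3 uint8, red, green, blue), "vfov" (degrees; the focal length in pixels is half the picture's height over the tangent of half this angle, whatever the lens; pixels are square), "cx", "cy" (the principal point, pixels), "distortion" ([k1, k2, p1, p2, k3] as OpenCV has them; the pictures are not rectified), "R" (3x3) and "t" (3): a world point X has camera coordinates R X + t. Camera axes: x right, y down, z forward; pixel columns grow to the right and rows downward; lengths in m; the calibration is good to about 2 mm. A picture is of the moment at which its call begins. There is no depth.
- workorder.finish_job(): hands the job in, once; it reports no verdict.
The state is a dict: "t": time; "q": joint angles; "dq": joint speeds; "effort": joint torques, N m; "tool_pos": TCP position; "tool_rot": TCP orientation; "contact_force": force on the tool from outside, world axes, zero at the start; "wrist_torque": the same for the moment, N m; "opening": finger opening in m.
Only numpy, scipy, OpenCV 4.12 (cv2) and the standard library are available. Lean on these libraries where they do the work, as an engineer would, in place of code of your own. Each camera call takes 0.05 s, during which the arm holds its last target. There are 200 camera calls.

## Working session

There is one attempt and no reset: what is moved stays moved. The work goes in short steps, Python scripts to look and compute and a tool call to move; the robot and the scene stay as the last step left them, time stands still between calls to the robot, and variables do not carry over. Pictures are saved under pics/ and viewed, about 8 in all and at most 12, crops included, and the job is handed in when it is done.

Besides the shell and the picture viewer there is one more tool, called in YAML: its name, and indented under it one key for each argument. arm_command: Moves the arm, as the interface text tells. Its arguments: {"type":"object","properties":{"rows":{"type":"string"},"jaw":{"type":"number"},"squeeze":{"type":"number"}},"required":["rows"]}

```bash
mkdir -p pics; ls
cat > h.py <<'E'
import numpy as np, cv2
from station import monitor, vision, workorder
def cam(n):
    d=vision.get_image(n); h,w=d["frame"].shape[:2]
    f=h/2/np.tan(np.radians(d["vfov"])/2)
    d["K"]=np.array([[f,0,d["cx"]],[0,f,d["cy"]],[0,0,1.]]); d["D"]=np.array(d["distortion"],float)
    d["R"]=np.array(d["R"]);d["t"]=np.array(d["t"]); return d
def ray(d,uv,z):
    p=cv2.undistortPoints(np.array(uv,float).reshape(-1,1,2),d["K"],d["D"]).reshape(-1,2)
    v=np.c_[p,np.ones(len(p))]@d["R"]; c=-d["R"].T@d["t"]
    return c+v*((z-c[2])/v[:,2])[:,None]
def proj(d,X):
    return cv2.projectPoints(np.array(X,float).reshape(-1,1,3),cv2.Rodrigues(d["R"])[0],d["t"],d["K"],d["D"])[0].reshape(-1,2)
def save(d,n,crop=None,s=1):
    im=d["frame"][:,:,::-1]
    if crop: im=im[crop[1]:crop[3],crop[0]:crop[2]]
    cv2.imwrite("pics/"+n+".png",cv2.resize(im,None,fx=s,fy=s,interpolation=cv2.INTER_CUBIC))
E
python3 - <<'E'
from h import *
o=monitor.get_obs(); print({k:np.round(v,3) for k,v in o.items()})
for n in("scene","top"):
    d=cam(n); save(d,n+"0",s=1.5); print(n,d["K"],d["D"],-d["R"].T@d["t"],d["R"])
E
```

```text
pics
{'t': np.float64(0.0), 'q': array([ 1.084,  0.053,  1.614,  0.   ,  1.476, -0.119]), 'dq': array([ 0.   ,  0.001, -0.   , -0.   , -0.001,  0.001]), 'effort': array([ 0.0000e+00, -3.9367e+01, -3.7018e+01,  0.0000e+00,  7.0000e-03,
       -0.0000e+00]), 'tool_pos': array([0.225, 0.583, 0.303]), 'tool_rot': array([-5.740e-01, -3.088e+00,  3.000e-03]), 'contact_force': array([ 0.341, -1.58 , -0.295]), 'wrist_torque': array([ 0.023, -0.   , -0.01 ]), 'opening': np.float64(0.085)}
scene [[450.54684838   0.         252.58594664]
 [  0.         450.54684838 199.97574288]
 [  0.           0.           1.        ]] [-0.05597651  0.          0.          0.          0.        ] [-0.09195449 -0.74310801  1.26142095] [[ 0.73268102 -0.6805606   0.00397499]
 [-0.53476527 -0.57931303 -0.61516056]
 [ 0.4209568   0.44859078 -0.78839183]]
top [[416.29332809   0.         248.38138057]
 [  0.         416.29332809 201.12826508]
 [  0.           0.           1.        ]] [-0.05099189  0.          0.          0.          0.        ] [ 0.32615791 -0.05000639  1.14710531] [[-0.02448687 -0.99969674 -0.00261215]
 [-0.97645663  0.02447763 -0.21432055]
 [ 0.2143195  -0.00269739 -0.97675989]]
```

View pics/scene0.png

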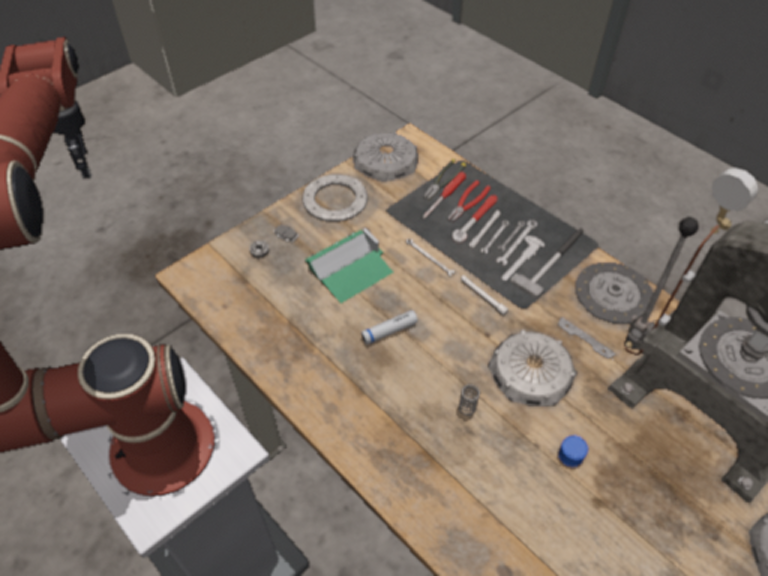

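View pics/top0.png

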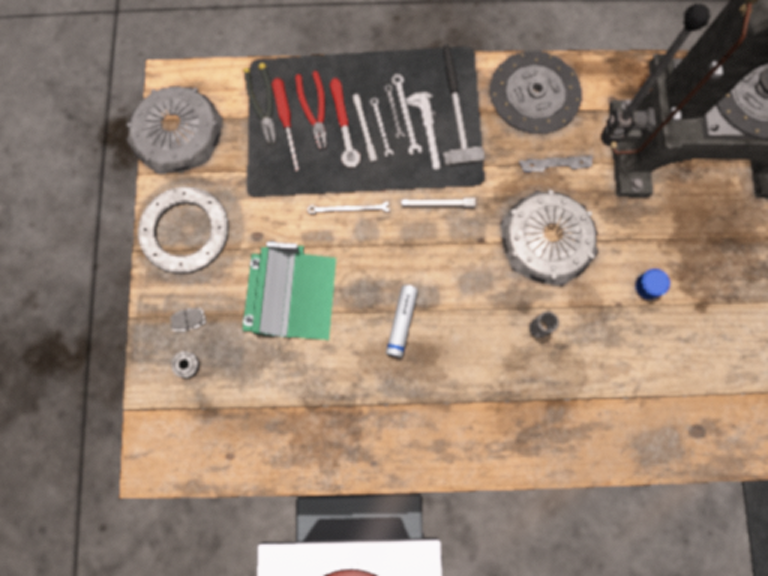

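The top view shows the V-rest at about (290,290)/1.5 px with its ramp on the right (-y) and the stop at the far (+x) end. The shaft is at (402,320)/1.5 px with its blue end toward the robot, and the way between them is clear. The spring at (545,327), pad at (187,320) and bearing at (185,365), all /1.5 px, are off the path. Next I'll measure the V-rest and the shaft.

```bash
cat >> h.py <<'E'
def shaft(d,box,z=0.016):
    x0,y0,x1,y1=box; im=d["frame"].astype(int); m=np.zeros(im.shape[:2],np.uint8)
    sub=im[y0:y1,x0:x1]; m[y0:y1,x0:x1]=((sub[:,:,2]-sub[:,:,0]>-12)&(sub.sum(2)>250)&(sub[:,:,1]-sub[:,:,0]<25)|(sub[:,:,2]-sub[:,:,0]>40))*255
    c=max(cv2.findContours(m,0,2)[0],key=cv2.contourArea)
    r=cv2.minAreaRect(c); b=cv2.boxPoints(r); return r,ray(d,b,z),c
E
python3 - <<'E'
from h import *
for n,sb in(("top",(245,180,290,245)),("scene",(230,195,290,240))):
    d=cam(n); im=d["frame"].astype(int)
    g=((im[:,:,1]-im[:,:,0]>25)&(im[:,:,1]-im[:,:,2]>15)).astype(np.uint8)*255
    cs=[c for c in cv2.findContours(g,0,2)[0] if cv2.contourArea(c)>60]
    for c in cs:
        ap=cv2.approxPolyDP(c,2.5,True).reshape(-1,2)
        print(n,"green",cv2.contourArea(c)); print(np.c_[ap,np.round(ray(d,ap,0)[:,:2]*1000)].astype(int).tolist())
    r,p,c=shaft(d,sb); print("shaft",r,np.round(p*1000).astype(int)[:,:2].tolist(), np.round(p.mean(0)*1000,1))
a=cam("top"); b=cam("scene")
A=cv2.resize(a["frame"][150:240,155:290],None,fx=5,fy=5,interpolation=2)
save(a,"crop1",(155,150,290,240),5)
E
```

```text
top green 446.5
[[178, 165, 690, 147], [168, 170, 675, 176], [173, 177, 654, 161], [167, 178, 651, 178], [163, 210, 558, 188], [167, 209, 561, 177], [169, 213, 549, 171], [167, 217, 538, 176], [162, 216, 541, 190], [163, 220, 530, 187], [172, 221, 526, 162]]
top green 1478.5
[[199, 164, 691, 86], [191, 224, 517, 109], [218, 225, 512, 33], [223, 172, 665, 17], [203, 170, 673, 75]]
shaft ((267.3950500488281, 213.75048828125), (11.610896110534668, 47.733680725097656), 12.724355697631836) [[477, -73], [607, -106], [599, -137], [469, -104]] [ 538.1 -105.    16. ]
scene green 741.5
[[253, 167, 690, 89], [246, 168, 667, 103], [215, 188, 519, 107], [227, 201, 512, 33], [261, 181, 664, 18]]
scene green 74.5
[[241, 154, 702, 170], [204, 173, 535, 191], [206, 175, 535, 178]]
shaft ((259.4385986328125, 217.55990600585938), (9.144579887390137, 37.47047805786133), 67.52056884765625) [[483, -71], [612, -107], [595, -141], [468, -105]] [ 539.3 -106.    16. ]
```

View pics/crop1.png

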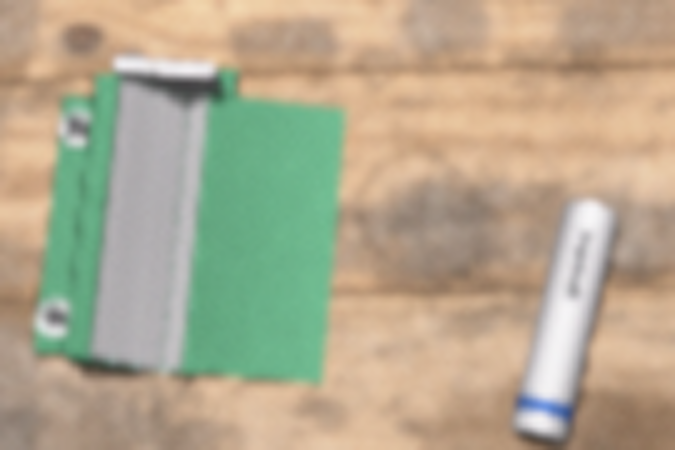

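arm_command:
  rows: "23 -55 -5 0 0 -6;46 -110 -10 0 0 -12;69 -165 -15 0 0 -18;92 -220 -20 0 0 -24;115 -275 -25 0 0 -30;138 -330 -30 0 0 -36;161 -385 -35 0 0 -42;184 -440 -40 0 0 -48;207 -495 -45 0 0 -54;230 -550 -50 0 0 -60;253 -605 -55 0 0 -66;276 -660 -60 0 0 -72"
  jaw: 1

```text
t: 1.8
tool_pos: [0.5011, -0.079, 0.2436]
tool_rot: [2.284, 2.156, 0.0]
contact_force: [1.2, 0.4, 0.7]
opening: 0.0853
```

arm_command:
  rows: "18 -42 -30 0 0 -1.3;36 -83 -70 0 0 -2.7;36 -83 -110 0 0 -2.7;36 -83 -140 0 0 -2.7;36 -83 -155 0 0 -2.7;36 -83 -155 0 0 -2.7"

```text
t: 2.55
tool_pos: [0.5366, -0.1617, 0.0878]
tool_rot: [-2.333, -2.101, 0.001]
contact_force: [-0.9, -0.2, -0.4]
opening: 0.0857
```

Run:
```python
from h import *
o=monitor.get_obs(); print(o["t"],o["tool_pos"],o["contact_force"])
d=cam("scene"); save(d,"s2",(180,140,340,260),5)
p=o["tool_pos"]; 
for L in(.06,.073): print(L,proj(d,[[p[0]+s*.05,p[1],p[2]-L] for s in(-1,1)]), "bench below",proj(d,[[p[0]+s*.05,p[1],0] for s in(-1,1)]))
```

```text
2.55 [ 0.53663037 -0.16167383  0.08780122] [-0.87630079 -0.16631384 -0.36840176]
0.06 [[259.69525883 234.32329417]
 [281.22274191 217.5163962 ]] bench below [[259.55744131 238.95638357]
 [280.78184449 222.2646463 ]]
0.073 [[259.6303162  236.50691227]
 [281.01504231 219.75372973]] bench below [[259.55744131 238.95638357]
 [280.78184449 222.2646463 ]]
```

View pics/s2.png

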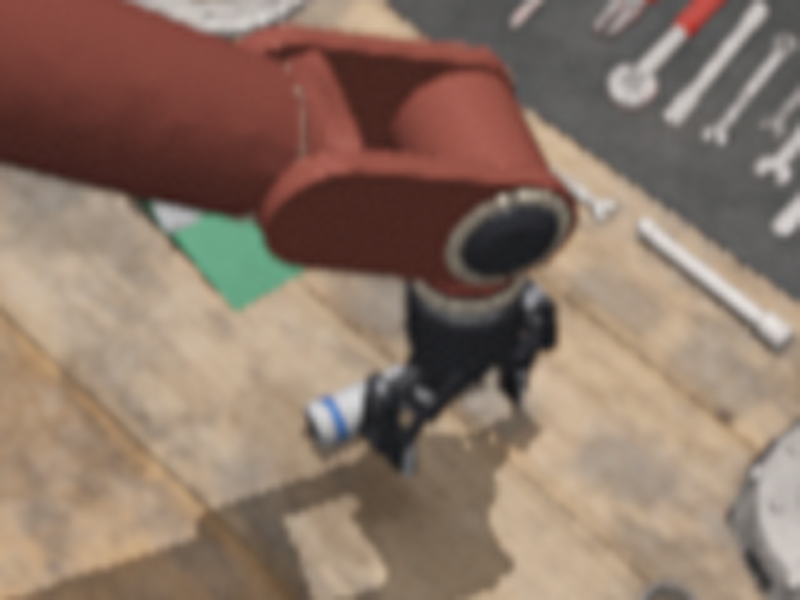

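The fingertips are at about (407,470) and (518,405) in the crop. The shaft lies just beyond them, with its blue end at (330,420). The reach of the open fingertips is unclear from this view (60 or 73 mm), so I'll lower gently and feel for the bench.

arm_command:
  rows: "0 0 -6 0 0 0;0 0 -10 0 0 0;0 0 -12 0 0 0;0 0 -13 0 0 0;0 0 -13.5 0 0 0;0 0 -14 0 0 0;0 0 -14.5 0 0 0;0 0 -15 0 0 0;0 0 -15 0 0 0"

```text
t: 3.72
tool_pos: [0.5375, -0.162, 0.0741]
tool_rot: [2.334, 2.102, 0.001]
contact_force: [0.2, -0.3, -0.2]
opening: 0.0854
```

arm_command:
  rows: "0 0 -1 0 0 0;0 0 -2 0 0 0;0 0 -3 0 0 0;0 0 -4 0 0 0;0 0 -4 0 0 0"

```text
t: 4.35
tool_pos: [0.5374, -0.162, 0.07]
tool_rot: [2.334, 2.102, 0.001]
contact_force: [-0.2, -0.5, -0.1]
opening: 0.0857
```

arm_command:
  rows: "0.5 5 -3 0 0 0;1 10 -3 0 0 0;1.6 15 -3 0 0 0;2.1 20 -3 0 0 0;2.6 25 -3 0 0 0;3.1 30 -3 0 0 0;3.6 35 -3 0 0 0;4.2 40 -3 0 0 0;4.7 45 -3 0 0 0;5.2 50 -3 0 0 0;5.7 55 -3 0 0 0;6.2 60 -3 0 0 0"

```text
t: 5.85
tool_pos: [0.5436, -0.1016, 0.067]
tool_rot: [2.334, 2.102, 0.001]
contact_force: [0.3, -0.5, -0.7]
opening: 0.0853
```

Run:
```python
from h import *
o=monitor.get_obs(); print(o["t"],o["tool_pos"],o["contact_force"])
d=cam("top"); save(d,"t3",(155,150,310,260),5)
```

```text
5.85 [ 0.54360395 -0.10162898  0.06697468] [ 0.29227    -0.45264225 -0.65079446]
```

View pics/t3.png

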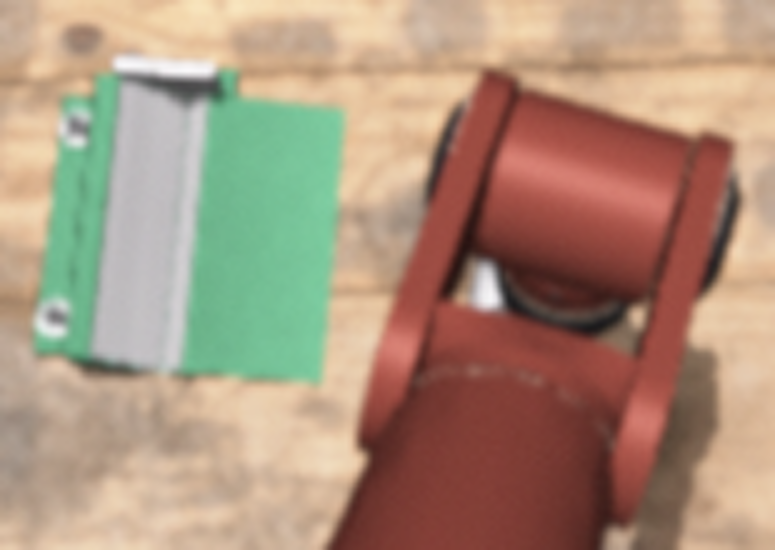

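The arm hides most of the top view. A bit of the shaft shows at crop (485,285), ahead of the fingers. I'll keep pushing and use the scene camera instead.

arm_command:
  rows: "0.5 5 0 0 0 0;1 10 0 0 0 0;1.6 15 0 0 0 0;2.1 20 0 0 0 0;2.6 25 0 0 0 0;3.1 30 0 0 0 0;3.6 35 0 0 0 0;4.2 40 0 0 0 0;4.7 45 0 0 0 0;5.2 50 0 0 0 0;5.7 55 0 0 0 0;6.2 60 0 0 0 0"

```text
t: 7.4
tool_pos: [0.5498, -0.0408, 0.0669]
tool_rot: [-2.334, -2.103, -0.001]
contact_force: [-1.0, 0.5, -0.0]
opening: 0.0856
```

Run:
```python
from h import *
o=monitor.get_obs(); print(o["t"],o["tool_pos"],o["contact_force"])
d=cam("scene"); save(d,"s4",(180,140,340,260),5)
```

```text
7.4 [ 0.54982567 -0.04081752  0.06692867] [-0.98109007  0.45931192 -0.00514759]
```

View pics/s4.png

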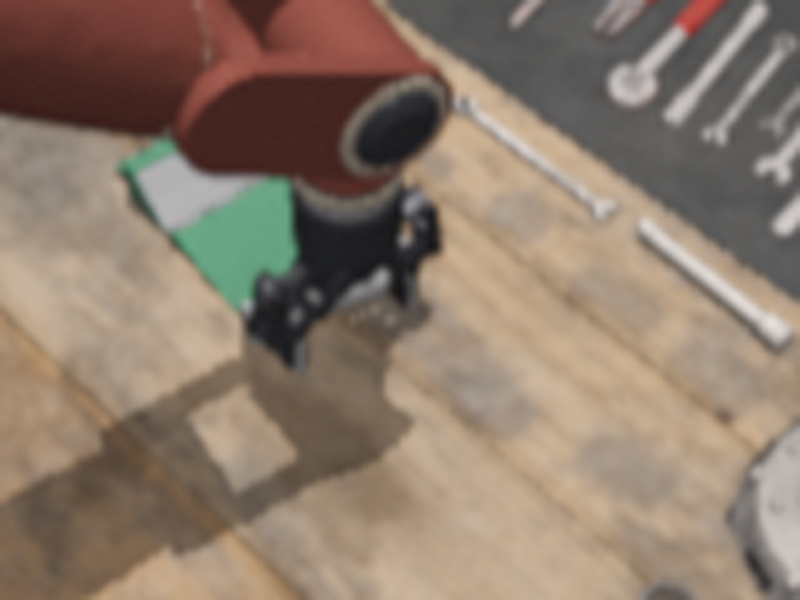

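The shaft shows between the two fingers at crop (365,290), in contact ahead of them at the foot of the ramp. I'll carry on up the ramp, raising the tool with the slope.

arm_command:
  rows: "0.5 5 0 0 0 0;1 10 0 0 0 0;1.6 15 0 0 0 0;2.1 20 0 0 0 0;2.6 25 0 0 0 0;3.1 30 0 0 0 0;3.6 35 0 0 0 0;4.2 40 0 0 0 0;4.7 45 1 0 0 0;5.2 50 2 0 0 0;5.7 55 3 0 0 0;6.2 60 4 0 0 0"

```text
t: 8.95
tool_pos: [0.5561, 0.0199, 0.071]
tool_rot: [-2.334, -2.103, -0.001]
contact_force: [0.1, -3.9, 1.7]
opening: 0.0855
```

arm_command:
  rows: "0.4 4 1 0 0 0;0.8 8 2 0 0 0;1.3 12 3 0 0 0;1.7 16 4 0 0 0;2.1 20 4.5 0 0 0;2.5 24 5.5 0 0 0;2.9 28 6.5 0 0 0;3.3 32 7 0 0 0;3.7 36 8 0 0 0;4.2 40 9 0 0 0;4.6 44 9.5 0 0 0"

```text
t: 10.32
tool_pos: [0.5608, 0.0642, 0.0806]
tool_rot: [-2.334, -2.103, -0.001]
contact_force: [-0.4, -3.0, 1.4]
opening: 0.0856
```

Run:
```python
from h import *
o=monitor.get_obs(); p=o["tool_pos"]*1000; print(o["t"],p,o["contact_force"])
r=p[:2]-[598,113.5]; print("v-frame",r@[.9946,-.104],r@[.104,.9946])
d=cam("scene"); save(d,"s5",(180,130,310,230),6)
```

```text
10.325 [560.75215291  64.1741017   80.62820301] [-0.41122686 -2.99660569  1.44181103]
v-frame -31.91681528959743 -52.933314542547876
```

View pics/s5.png

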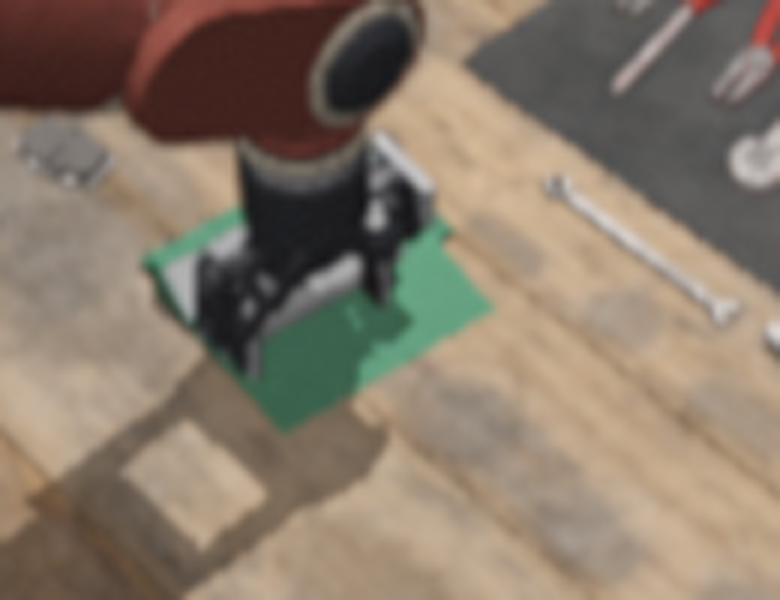

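The shaft shows as a bright strip between the fingers at crop (310,285), just below the lip. The fingers feel about 3 N back from the slope, so contact is holding. Now I'll ease it over the lip.

arm_command:
  rows: "0.2 2 0.5 0 0 0;0.4 4 1 0 0 0;0.6 6 1 0 0 0;0.8 8 1 0 0 0;1 10 1 0 0 0;1.3 12 1 0 0 0;1.5 14 1 0 0 0;1.6 15 1 0 0 0"

```text
t: 11.38
tool_pos: [0.5623, 0.0799, 0.0816]
tool_rot: [-2.333, -2.103, -0.002]
contact_force: [-0.3, -0.9, 0.6]
opening: 0.0853
```

Run:
```python
from h import *
o=monitor.get_obs(); p=o["tool_pos"]*1000; print(o["t"],p,o["contact_force"])
r=p[:2]-[598,113.5]; print("v-frame",r@[.9946,-.104],r@[.104,.9946])
d=cam("scene"); save(d,"s6",(180,130,310,230),6)
```

```text
11.375 [562.31348164  79.90215537  81.5940022 ] [-0.33002875 -0.9272997   0.59845464]
v-frame -31.99963532310215 -37.127814179168546
```

View pics/s6.png

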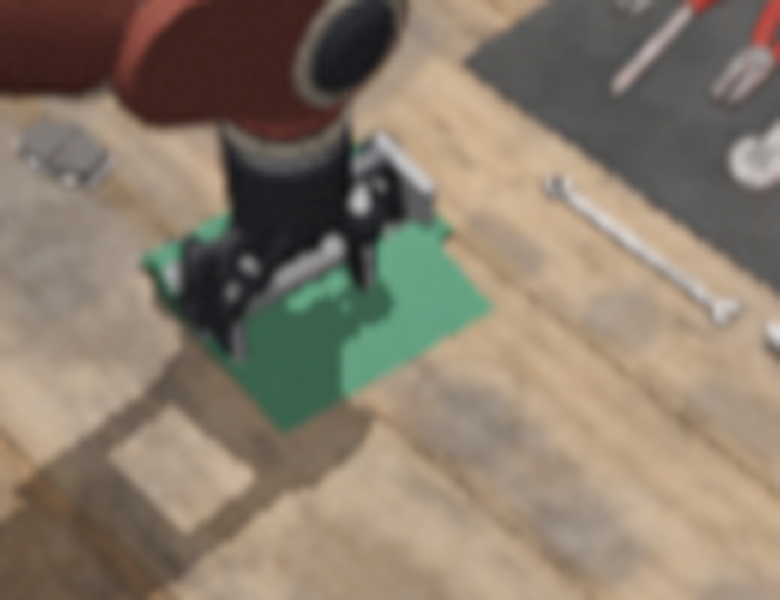

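The shaft now shows higher, at crop (300,265), but I can't tell whether it is on the lip or has dropped in. I'll push a little further, which stays short of a seated shaft.

arm_command:
  rows: "0.2 2 0 0 0 0;0.3 3 0 0 0 0;0.4 4 0 0 0 0;0.5 5 0 0 0 0;0.6 6 0 0 0 0;0.7 7 0 0 0 0;0.7 7 0 0 0 0;0.7 7 0 0 0 0"

```text
t: 12.42
tool_pos: [0.563, 0.0869, 0.0816]
tool_rot: [-2.333, -2.103, -0.002]
contact_force: [-0.8, 0.5, 0.3]
opening: 0.0855
```

arm_command:
  rows: "-0.5 -5 0 0 0 0;-1 -10 3 0 0 0;-1 -10 30 0 0 0;-2 -10 70 0 0 0;-20 0 110 0 0 0;-60 20 120 0 0 0;-110 41 120 0 0 0;-130 41 120 0 0 0;-130 41 120 0 0 0"
  jaw: 0

```text
t: 13.55
tool_pos: [0.4321, 0.128, 0.2017]
tool_rot: [-2.333, -2.104, -0.004]
contact_force: [0.4, 0.3, -0.4]
opening: 0.0002
```

Run:
```python
from h import *
o=monitor.get_obs(); p=o["tool_pos"]*1000; print(o["t"],p,o["contact_force"],o["opening"])
a=cam("top"); b=cam("scene")
f=lambda d,c:cv2.resize(d["frame"][c[1]:c[3],c[0]:c[2],::-1],(400,400),interpolation=2)
cv2.imwrite("pics/t7.png",np.hstack([f(a,(150,140,240,230)),f(b,(180,120,280,220))]))
```

```text
13.55 [432.12269233 127.95701167 201.69099411] [ 0.3690075   0.34207549 -0.44218708] 0.00019792648061655753
```

View pics/t7.png

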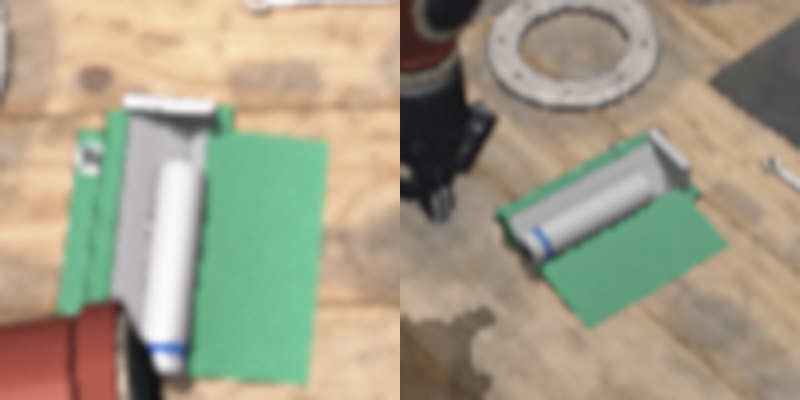

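The shaft is seated in the V: in the top view it runs from (182,160) to (170,372) of the crop, and the blue end overhangs slightly. It still has a gap to the stop at (168,103).

Run:
```python
from h import *
d=cam("top"); e=cam("scene")
P=ray(d,[[191,175.5],[188,224]],.0246)*1000
Q=ray(e,[[242.5,165],[211.5,182]],.0246)*1000
for X in(P,Q):
    r=X[:,:2]-[598,113.5]; print(np.round(np.c_[r@[.9946,-.104],r@[.104,.9946]],1))
r,p,c=shaft(e,(205,155,250,190),.0246); q=p[:,:2]*1000-[598,113.5]; print(r,np.round(np.c_[q@[.9946,-.104],q@[.104,.9946]]))
```

```text
[[ 52.5  -2.2]
 [-84.9  -9. ]]
[[ 55.3  -1.2]
 [-82.6  -1.3]]
((228.9906005859375, 169.7830352783203), (13.792259216308594, 45.4561767578125), 60.945396423339844) [[-80.  40.]
 [102.  43.]
 [ 85. -22.]
 [-92. -22.]]
```

arm_command:
  rows: "10 1 -30 0 0 0;20 0 -70 0 0 0;25 0 -95 0 0 0;31 0 -107 0 0 0;31 0 -108 0 0 0;36 -0.5 -108 0 0 0;41 -1 -108 0 0 0;46 -1.5 -108 0 0 0;51 -2 -108 0 0 0;51 -2 -108 0 0 0"

```text
t: 15.0
tool_pos: [0.4854, 0.1256, 0.0942]
tool_rot: [-2.334, -2.102, -0.004]
contact_force: [-1.0, -0.4, 0.2]
opening: -0.0003
```

arm_command:
  rows: "3 -0.3 0 0 0 0;6 -0.6 0 0 0 0;9 -0.9 0 0 0 0;12 -1.2 0 0 0 0;15 -1.5 0 0 0 0;18 -1.8 0 0 0 0;21 -2.1 0 0 0 0;24 -2.4 0 0 0 0"

```text
t: 16.0
tool_pos: [0.5093, 0.1232, 0.0939]
tool_rot: [-2.334, -2.102, -0.003]
contact_force: [-2.4, 0.7, 1.1]
opening: -0.0003
```

Run:
```python
from h import *
o=monitor.get_obs(); p=o["tool_pos"]*1000; print(o["t"],p,o["contact_force"])
r=p[:2]-[598,113.5]; print("v-frame",r@[.9946,-.104],r@[.104,.9946])
b=cam("scene"); save(b,"s8",(180,120,280,200),7)
```

```text
16.0 [509.28824855 123.24356496  93.94722296] [-2.43892897  0.73558775  1.05009026]
v-frame -89.24603874925252 0.4649275591272799
```

View pics/s8.png

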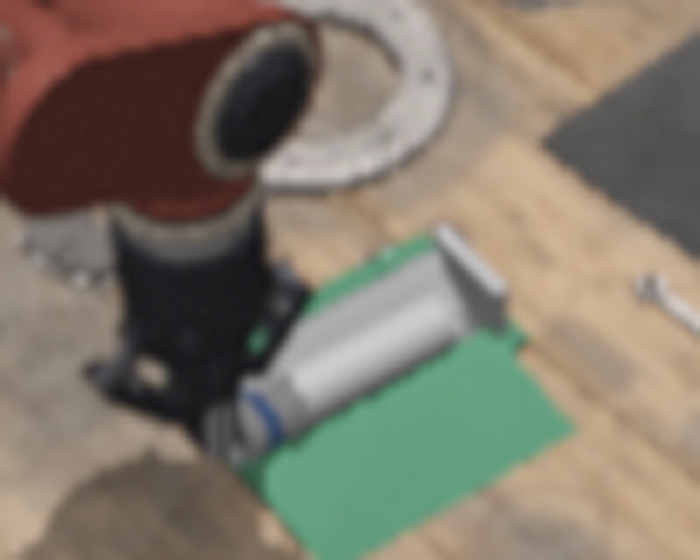

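The fingers are touching the blue end at crop (235,425) and pushing with 2.4 N. About 25 mm should remain, so I'll go slowly and watch the force.

arm_command:
  rows: "2 -0.2 0 0 0 0;4 -0.4 0 0 0 0;6 -0.6 0 0 0 0;8 -0.8 0 0 0 0;10 -1 0 0 0 0;12 -1.2 0 0 0 0;14 -1.5 0 0 0 0;16 -1.7 0 0 0 0;17 -1.8 0 0 0 0"

```text
t: 17.18
tool_pos: [0.5269, 0.1213, 0.0941]
tool_rot: [2.334, 2.102, 0.004]
contact_force: [-3.2, 1.5, 0.2]
opening: 0.0
```

arm_command:
  rows: "1 -0.1 0 0 0 0;2 -0.2 0 0 0 0;3 -0.3 0 0 0 0;4 -0.4 0 0 0 0"

```text
t: 17.68
tool_pos: [0.531, 0.1209, 0.0941]
tool_rot: [2.334, 2.102, 0.004]
contact_force: [-2.0, 0.4, 0.2]
opening: 0.0003
```

arm_command:
  rows: "0.7 -0.1 0 0 0 0;1.4 -0.1 0 0 0 0;2.1 -0.2 0 0 0 0"

```text
t: 18.05
tool_pos: [0.5331, 0.1207, 0.0941]
tool_rot: [2.334, 2.102, 0.004]
contact_force: [-2.2, 1.1, -0.1]
opening: -0.0001
```

Run:
```python
from h import *
o=monitor.get_obs(); print(o["t"],o["tool_pos"],o["contact_force"])
b=cam("scene"); save(b,"s9",(210,130,270,180),12)
```

```text
18.05 [0.53311075 0.12066882 0.09406205] [-2.18150594  1.07371975 -0.05097253]
```

View pics/s9.png

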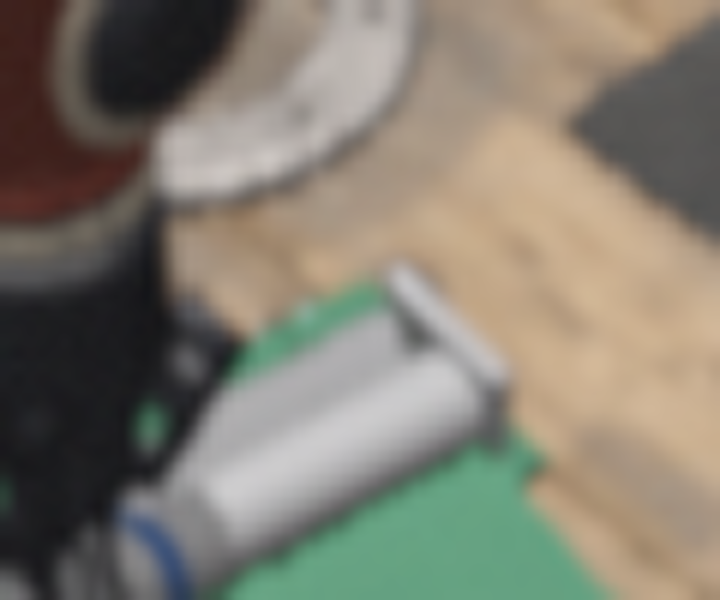

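The shaft's far end is now very close to the stop plate, at crop (480,385), but the force has not risen. I'll continue in 0.7 mm steps.

arm_command:
  rows: "0.7 -0.1 0 0 0 0;1.4 -0.1 0 0 0 0;2.1 -0.2 0 0 0 0"

```text
t: 18.48
tool_pos: [0.5336, 0.1207, 0.0938]
tool_rot: [-2.332, -2.1, 0.002]
contact_force: [-10.5, 1.5, 6.9]
opening: 0.0002
```

arm_command:
  rows: "0.7 -0.1 0 0 0 0;1.4 -0.1 0 0 0 0"

```text
t: 18.73
tool_pos: [0.5338, 0.1207, 0.0937]
tool_rot: [-2.329, -2.098, 0.007]
contact_force: [-9.0, -0.1, 4.9]
opening: -0.0003
```

The force jumped to 10 N and the motion stalled at x_v of about -65 mm, where I expected the stop. I'll back off and check.

arm_command:
  rows: "-2 0.2 0 0 0 0;-6 0.6 0 0 0 0;-15 1.5 0 0 0 0;-30 3 0 0 0 0;-60 6 10 0 0 0;-95 10 50 0 0 0;-115 30 100 0 0 0;-120 60 130 0 0 0;-120 90 150 0 0 0;-120 90 150 0 0 0"

```text
t: 19.98
tool_pos: [0.4138, 0.2121, 0.2457]
tool_rot: [-2.328, -2.103, 0.001]
contact_force: [-0.1, 0.2, -0.1]
opening: -0.0001
```

Run:
```python
from h import *
o=monitor.get_obs(); print(o["t"],o["tool_pos"],o["contact_force"])
a=cam("top"); b=cam("scene")
f=lambda d,c:cv2.resize(d["frame"][c[1]:c[3],c[0]:c[2],::-1],(400,480),interpolation=2)
cv2.imwrite("pics/t10.png",np.hstack([f(a,(165,155,215,215)),f(b,(205,130,260,196))]))
```

```text
19.975 [0.41378086 0.21205042 0.24571005] [-0.05596976  0.17662112 -0.07549598]
```

View pics/t10.png

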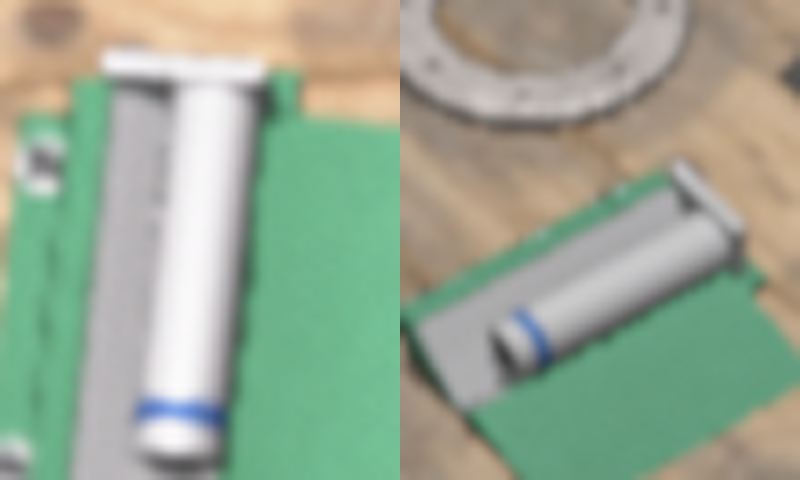

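Both views show the shaft lying in the V, with its far end against the stop plate at (215,80) and (730,235). A quick numeric check on it and the bystanders first, then I'll hand in.

Run:
```python
from h import *
a=cam("top"); b=cam("scene")
for d,uv in((a,[[187.5,211.5],[191.5,166]]),(b,[[205+110*.1375,130+345*.1375],[205+325*.1375,130+235*.1375]])):
    r=ray(d,uv,.0246)[:,:2]*1000-[598,113.5]; print(np.round(np.c_[r@[.9946,-.104],r@[.104,.9946]],1))
print(monitor.get_obs()["contact_force"]); workorder.finish_job()
```

```text
[[-50.4  -3.8]
 [ 80.3  -0.5]]
[[-45.5  -1.9]
 [ 84.8  -6.3]]
[0.0871334  0.92883028 0.58168296]
the job is handed in; nothing more can be done
```

The shaft is in the V with its end against the stop, and I handed the job in at about 20 s of the 51 s allowed.

**What I did:** I rolled the shaft along the bench and up the ramp with both open fingers against its side, until it dropped over the lip into the V. I then shut the fingers and pushed its blue end along the V. The push force jumped from about 2 N to 10 N and the motion stalled where I expected the stop. After that I backed off, and the arm is clear and touching nothing.

**Last checks:**
- **Position:** The top view puts the shaft ends at x = -50 and +80 mm of the V-rest, as they should be when it is against the stop. The scene view gave -45.5 and +85 mm. That would place the shaft past the stop plate, so I take it as hand-read pixel and calibration error.
- **Seating:** The sideways readings scatter from -0.5 to -6 mm, about the limit of reading pixels by hand, so they don't prove the 3 mm tolerance. Both pictures show the shaft lying in the V and parallel to it. I could not measure its height or angle any closer than that.
- **Rolling over:** I did not observe the roll directly. The shaft travelled about 200 mm in contact with the bench and ramp, which would turn it well past half a turn.
- **Bystanders:** I did not measure the bearing, pad and spring again at the end. The tool's paths kept clear of all three.

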